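# Rock-test a warped serving board on the stone slab

## Task

Two wooden serving boards lie on the stone slab in the school kitchen to be checked for warp: one lies flat, the other is warped and its plain end stands off the slab. Rock the warped board at least twice: press its raised end from above down to the slab so that its handle end lifts, let go so that it drops back by itself, then press and let go again. Leave the flat board untouched and leave the warped one where it lay.

Things in the scene. Friction and masses are not known exactly. Their poses are not given: they have to be found in the camera images.
- raised_end (a point): Point to press on the warped board: on its top face, on its centre line, 15 mm in from the edge of its plain (handle-less) end. At rest it is 26 mm above the slab's top; pressed fully down it is 16 mm above it, the board's own thickness.
- warped_board: Warped wooden board, 350 g: a 180 x 130 mm blade, 16 mm thick, and an 80 mm long, 36 mm wide handle. Origin: mid-blade, on the underside, where the bend begins; x towards the plain end, 90 mm off, handle tip at -170 mm; z up. Handle half lies flat (tilt 0); the plain half bends up, its end 13 mm off the slab. Under 2 N on that end tips it about 10 degrees; released, it falls back.
- flat_board: Flat wooden board of the same outline, wood and mass as the warped one, lying flat on the slab beside it, to its left or right. Origin at mid-blade on its underside; x towards its plain end, z up. To be left alone.
- slab: Pale veined stone slab, 400 x 540 x 30 mm, fixed on the counter; its flat top is the checking surface. Origin at the centre of its underside, so its top is 30 mm above the origin; z up.

How it is judged:
By the outcome, as a careful person would: the job done as asked, in the order asked, and still so for the second after the job is handed in, with the robot touching nothing.
It also fails if it takes over 35 s, if anything falls off the work surface, if the arm or the gripper's body presses on something with over 40 N, if the wrist force passes 120 N, or if a joint passes its speed limit or range.

## Robot

A 6-joint arm with a two-finger parallel gripper is mounted at the origin on the work surface. World frame = base frame: x ahead of the robot, y to its left, z up, the work surface at z = 0. Lengths are in mm, angles in degrees, forces in N, time in s.
With the tool pointing down it reaches from about 300 to 850 mm from the base axis. Payload 4.2 kg.
Tool frame: the origin (TCP) lies midway between the tips of the shut fingers; the grasp point (between the pads) lies env.grip_depth behind it (env.grip_depth is the distance from the TCP to the grasp point, in mm); z points along the fingers, y is the direction in which the jaws open and shut (so a half turn about z gives the same grasp; the last joint's range is limited). The gripper opens to 91 mm and grips with 3 to 60 N. Pads are 32 mm wide; open, the fingers measure 118 mm over their backs; the gripper's body (76 mm by 178 mm) begins 60 mm behind the grasp point.
Start: joints at [69.5, 18.312, 89.639, -0, 72.044, -1.146], TCP at [190.565, 542.52, 213.976] pointing down, gripper open.
Joint ranges: [-177.97, 177.97], [-48.28, 115.42], [12.27, 149.76], [-77.06, 257.06], [2.81, 150.46], [-146.56, 146.56]. Speed limits (degrees/s): [147.25, 147.25, 180, 180, 180, 180].

## Interface

Orientations are given as [roll, pitch, yaw] about the fixed x, y, z axes, in that order (R = Rz(yaw) Ry(pitch) Rx(roll)).
In Python, from workcell import env, cams, spotter gives the robot as it stands.
- The arm moves only by the tool apply_moves, never from a script. Its argument "plan" is a list of rows, each an object with "jaw": the closure, from 0 (fully open) to 1 (shut); "delta_pos": the shift along the tool's x, y, z in mm, a list of three; "spin": the turn about the tool's z in rad. In form: [{"jaw": jaw, "delta_pos": [dx, dy, dz], "spin": spin}, ...]. A call has exactly 8 rows; each row is the pose to reach, as a shift and turn from the pose measured when the call began, along the tool's axes at that moment; what a row does not reach only later rows make up. A row lasts 1/8 s, in which the tool goes at most 62.5 mm and 10.7 degrees, less where a joint would pass 70% of its speed; a pose out of reach is approached as far as the arm can. A call with a gripper value outside its range is refused whole. The fingers move at their own pace and stop on an object; "squeeze" is the grip in N (left out, the last holds). Time passes only in rows, so rows that repeat a pose let the fingers close, or fill a call up. It gives the time, the measured TCP pose, the force and the opening at its end, in the units of the state.
- env.state(): the state, without advancing time (a new reading comes with each control period).
- cams.grab_frame(name): name is "scene" or "side" or "wrist"; returns the picture (420x560x3 uint8, red, green, blue); there is no depth.
- cams.calibration(name): a dict with "camera_matrix" (3x3 intrinsics, pixels), "k1" (the pictures are not rectified: a ray, as slopes to the right and down, at radius r is drawn at 1 + k1 r^2 times it, then the intrinsics apply), "rvec" (rotation vector, rad) and "tvec" (3), from world to camera coordinates, as OpenCV has them. Camera axes: x right, y down, z forward; pixel columns grow to the right and rows downward; lengths in mm; the calibration is good to about 2 mm. A picture is of the moment at which its call begins: read the wrist's pose just before it. calibration takes no time and is no camera call; for the wrist camera it gives the pose at the moment of the call.
- env.job_done(): hands the job in, once; it reports no verdict.
Trained networks look in the newest picture that a camera, given by its name, has taken for a name from the list of things; names that differ only in an ending like _2 or _b are one class to them, and where a whole thing is asked for, a point or a joint stands for the part that bears it (a point fixed in the world has none). Each returns a list of dicts, best first, with "confidence" (0 to 1); they miss things now and then, are a little off and sometimes report something else, mostly with a low value. They report only what shows in the picture. A call takes as long as a camera call.
- spotter.masks_of(camera, target): "region" (420x560 bool, what is visible of it) and "extent" ([left, top, right, bottom] in pixels, round what is visible of it).
The state is a dict: "time_s": time; "qpos": joint angles; "qvel": joint speeds; "effort": joint torques, N m; "ee_pos": TCP position; "ee_rot": TCP orientation; "force": force on the tool from outside, world axes, zero at the start; "torque": the same for the moment, N m; "gripper_width": finger opening in mm.
Only numpy, scipy, OpenCV 4.12 (cv2) and the standard library are available. Lean on these libraries where they do the work, as an engineer would, in place of code of your own. Each camera call takes 0.05 s, during which the arm holds its last target.

## Working session

There is one attempt and no reset: what is moved stays moved. The work goes in short steps, Python scripts to look and compute and a tool call to move; the robot and the scene stay as the last step left them, time stands still between calls to the robot, and variables do not carry over. Pictures are saved under pics/ and viewed, and the job is handed in when it is done.

Besides the shell and the picture viewer there is one more tool, called after ">>>" as name(argument=value, ...), one argument or row to a line, values as JSON. apply_moves: Moves the arm, as the interface text tells. Its arguments: {"type":"object","properties":{"plan":{"type":"array"},"squeeze":{"type":"number"}},"required":["plan"]}

```bash
mkdir -p pics; ls; python3 - <<'E'
from workcell import env,cams,spotter
import cv2,numpy as np
print(env.state(), env.grip_depth)
for c in ["scene","side"]:
    im=cams.grab_frame(c); cv2.imwrite(f"pics/{c}0.png",im[...,::-1])
    for t in ["warped_board","flat_board","slab"]:
        r=spotter.masks_of(c,t)
        for d in r[:3]: print(c,t,d["confidence"],d["extent"],d["region"].sum())
        if r: np.save(f"{c}_{t}.npy",r[0]["region"])
E
```

```text
pics
{'time_s': 0.0, 'qpos': array([ 6.94996296e+01,  1.83504791e+01,  8.97071565e+01, -1.57038832e-03,
        7.20412868e+01, -1.14652368e+00]), 'qvel': array([-0.06205292, -0.0565656 ,  0.04348089, -0.09876985,  0.13250355,
       -0.05988228]), 'effort': array([-9.02865977e-04, -4.12470031e+01, -2.31975961e+01,  7.28112459e-02,
        4.56975179e-02, -1.38709120e-04]), 'ee_pos': array([190.39403719, 542.03407572, 213.12682391]), 'ee_rot': array([-1.79901067e+02, -4.86626070e-04,  1.60646638e+02]), 'force': array([-0.2136673 ,  0.1132746 , -0.79238859]), 'torque': array([-0.0217354 ,  0.01631914, -0.00817029]), 'gripper_width': 91.2275867711224} 18.8
scene warped_board 0.84 [239.1, 153.2, 339.5, 276.0] 6121
scene flat_board 0.92 [121.6, 112.4, 217.1, 217.6] 5396
scene slab 0.62 [59.7, 84.9, 388.4, 348.3] 35481
side warped_board 0.89 [200.2, 186.1, 348.1, 239.3] 4998
side flat_board 0.91 [193.7, 279.9, 407.9, 378.7] 12321
side slab 0.55 [150.6, 180.9, 500.1, 420.0] 46748
```

View pics/scene0.png

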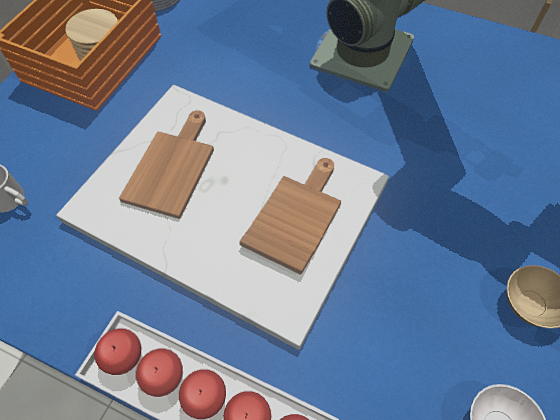

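View pics/side0.png

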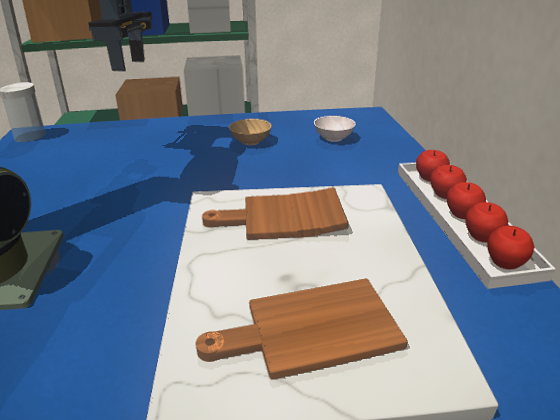

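```bash
cat > h.py <<'E'
import numpy as np,cv2
from workcell import env,cams,spotter
def proj(c,P,cal=None):
    cal=cal or cams.calibration(c)
    K=np.array(cal["camera_matrix"],float)
    return cv2.projectPoints(np.array(P,float).reshape(-1,1,3),np.array(cal["rvec"],float),np.array(cal["tvec"],float),K,np.array([cal["k1"],0,0,0,0.]))[0][:,0]
def prisms(end,zs=30,T=16):
    # list of convex point sets in board frame
    def box(x0,x1,h,za,zb):
        return [(x,s*h,z+t+zs) for x,z in((x0,za),(x1,zb)) for s in(-1,1) for t in(0,T)]
    return [box(-160,-90,18,0,0),box(-170,-160,12,0,0),box(-90,0,65,0,0),box(0,45,65,0,end*.4),box(45,89.,65,end*.4,end)]
def place(P,p):
    x,y,a=p;P=np.array(P);c,s=np.cos(a),np.sin(a)
    return np.c_[x+c*P[:,0]-s*P[:,1],y+s*P[:,0]+c*P[:,1],P[:,2]]
S=4
def sil(c,p,end,cal):
    m=np.zeros((420,560),np.uint8)
    for b in prisms(end):
        h=cv2.convexHull(proj(c,place(b,p),cal).astype(np.float32))
        cv2.fillConvexPoly(m,np.round(h*16).astype(np.int32),1,shift=4)
    return m>0
def ground(c,uv,z):
    cal=cams.calibration(c);K=np.array(cal["camera_matrix"],float)
    n=cv2.undistortPoints(np.array(uv,float).reshape(-1,1,2),K,np.array([cal["k1"],0,0,0,0.]))[:,0]
    R=cv2.Rodrigues(np.array(cal["rvec"],float))[0];t=np.array(cal["tvec"],float).ravel()
    C=-R.T@t;d=np.c_[n,np.ones(len(n))]@R
    return C+d*((z-C[2])/d[:,2])[:,None]
E
cat > fit.py <<'E'
from h import *
from scipy.optimize import minimize
cal={c:cams.calibration(c) for c in("scene","side")}
blur=lambda m:cv2.GaussianBlur(m.astype(np.float32),(0,0),1.5)
init={"warped_board":ground("scene",[(325,163),(290,230)],45),"flat_board":ground("scene",[(197,116),(168,180)],45)}
for n,g in init.items():
    d=g[1]-g[0];a=np.arctan2(d[1],d[0]);print(n,g.round(0).tolist())
    for cs in(("scene",),("side",),("scene","side")):
      for end in(0,13):
        M={c:blur(np.load(f"{c}_{n}.npy")) for c in cs}
        f=lambda q:sum(((blur(sil(c,(q[0],q[1],q[2]/100),end,cal[c]))-M[c])**2).sum()/M[c].sum() for c in cs)
        q0=np.array([g[1][0],g[1][1],a*100])
        r=minimize(f,q0,method="Nelder-Mead",options=dict(initial_simplex=q0+np.array([[0,0,0],[25,0,0],[0,25,0],[0,0,15]]),maxiter=150))
        print(cs,end,r.x[:2].round(1),np.degrees(r.x[2]/100).round(2),round(r.fun,4))
E
python3 fit.py
```

```text
warped_board [[386.0, 54.0, 45.0], [559.0, 53.0, 45.0]]
('scene',) 0 [538.6  46.1] -3.61 0.0286
('scene',) 13 [542.3  48. ] -2.15 0.0154
('side',) 0 [540.6  54.2] -0.96 0.0232
('side',) 13 [539.5  50.3] -3.26 0.0167
('scene', 'side') 0 [540.   48.8] -2.86 0.077
('scene', 'side') 13 [540.7  47.9] -3.01 0.0399
flat_board [[386.0, -248.0, 45.0], [557.0, -217.0, 45.0]]
('scene',) 0 [ 539.7 -229.9] 7.93 0.0165
('scene',) 13 [ 542.7 -228.6] 8.18 0.0147
('side',) 0 [ 537.7 -229.5] 6.82 0.0171
('side',) 13 [ 535.7 -232.2] 5.33 0.0454
('scene', 'side') 0 [ 538.3 -229.7] 7.07 0.0376
('scene', 'side') 13 [ 539.7 -229.8] 7.02 0.0873
```

>>> apply_moves(
  plan=[
    {"jaw":1,"delta_pos":[-35,-21,0],"spin":0.08},
    {"jaw":1,"delta_pos":[-70,-41,0],"spin":0.16},
    {"jaw":1,"delta_pos":[-105,-62,0],"spin":0.24},
    {"jaw":1,"delta_pos":[-140,-82,0],"spin":0.32},
    {"jaw":1,"delta_pos":[-176,-103,0],"spin":0.4},
    {"jaw":1,"delta_pos":[-211,-124,0],"spin":0.48},
    {"jaw":1,"delta_pos":[-246,-144,0],"spin":0.56},
    {"jaw":1,"delta_pos":[-282,-165,0],"spin":0.64},
  ],
  squeeze=20,
)

```text
time_s: 1.4
ee_pos: [402.7, 292.3, 214.0]
ee_rot: [180.0, 0.0, 123.8]
force: [0.5, 0.1, -0.1]
gripper_width: 13.9
```

```bash
cat > to.py <<'E'
from workcell import env
import sys,numpy as np
from scipy.spatial.transform import Rotation as Ro
s=env.state();R=Ro.from_euler("xyz",s["ee_rot"],degrees=True).as_matrix()
t=np.array([float(v) for v in sys.argv[1:4]]);yaw=float(sys.argv[4])
print(s["time_s"],s["ee_pos"].round(1),s["ee_rot"].round(2),"F",s["force"].round(2),"w",s["gripper_width"].round(1),"q",s["qpos"].round(0))
print("delta",(R.T@(t-s["ee_pos"])).round(1),"spin",round(np.radians((s["ee_rot"][2]-yaw+180)%360-180),3))
E
python3 to.py 613 45 130 87.3
```

```text
Traceback (most recent call last):
  File "to.py", line 6, in <module>
    print(s["time_s"],s["ee_pos"].round(1),s["ee_rot"].round(2),"F",s["force"].round(2),"w",s["gripper_width"].round(1),"q",s["qpos"].round(0))
                                                                                            ^^^^^^^^^^^^^^^^^^^^^^^^
AttributeError: 'float' object has no attribute 'round'
```

```bash
sed -i 's/s\["gripper_width"\].round(1)/round(s["gripper_width"],1)/' to.py; python3 to.py 613 45 130 87.3
```

```text
1.4 [402.7 292.3 214. ] [179.98   0.   123.83] F [ 0.47  0.12 -0.13] w 13.9 q [35. 11. 99. -0. 69.  1.]
delta [-322.5   37.    84.1] spin 0.638
```

>>> apply_moves(
  plan=[
    {"jaw":1,"delta_pos":[-46,5,0],"spin":0.09},
    {"jaw":1,"delta_pos":[-92,10,0],"spin":0.18},
    {"jaw":1,"delta_pos":[-138,16,10],"spin":0.27},
    {"jaw":1,"delta_pos":[-184,21,25],"spin":0.36},
    {"jaw":1,"delta_pos":[-230,26,40],"spin":0.45},
    {"jaw":1,"delta_pos":[-276,32,55],"spin":0.54},
    {"jaw":1,"delta_pos":[-322,37,70],"spin":0.638},
    {"jaw":1,"delta_pos":[-322,37,84],"spin":0.638},
  ],
)

```text
time_s: 2.4
ee_pos: [614.5, 43.0, 129.1]
ee_rot: [179.9, 0.0, 87.1]
force: [0.2, 0.4, -0.3]
gripper_width: 0.4
```

```bash
python3 to.py 613 45 75 87.3; python3 - <<'E'
from h import *
for c in("side","wrist"):
    im=cams.grab_frame(c).copy(); 
    p=place([(75,0,56),(0,0,46),(90,65,59),(90,-65,59),(-170,0,46)],(541,48,np.radians(-2.8)))
    for u in proj(c,p): cv2.circle(im,tuple(int(v) for v in u.round()),2,(0,255,0),-1)
    u=proj(c,[env.state()["ee_pos"]])[0];cv2.circle(im,tuple(int(v) for v in u.round()),2,(255,0,255),-1)
    cv2.imwrite(f"pics/{c}1.png",im[...,::-1])
E
```

```text
2.4 [614.5  43.  129.1] [1.7993e+02 1.0000e-02 8.7070e+01] F [ 0.16  0.37 -0.27] w 0.4 q [ 3. 25. 91. -0. 63.  6.]
delta [ 1.9 -1.7 54.1] spin -0.004
```

View pics/side1.png

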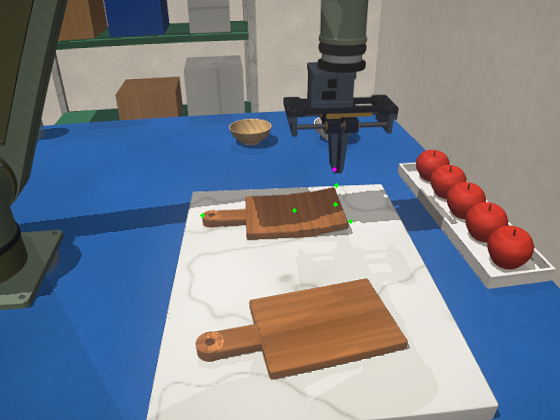

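View pics/wrist1.png

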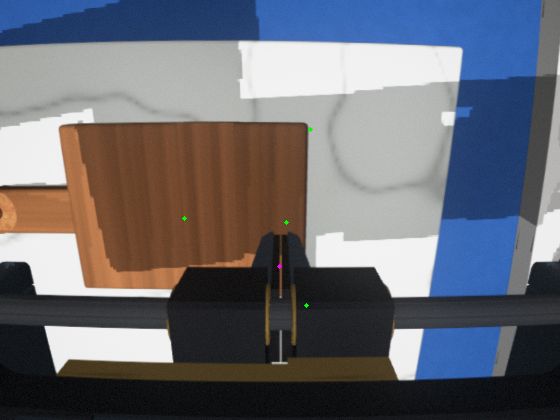

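>>> apply_moves(
  plan=[
    {"jaw":1,"delta_pos":[2,-1,15],"spin":0},
    {"jaw":1,"delta_pos":[4,-2,30],"spin":0},
    {"jaw":1,"delta_pos":[4,-2,40],"spin":0},
    {"jaw":1,"delta_pos":[4,-2,50],"spin":0},
    {"jaw":1,"delta_pos":[4,-2,56],"spin":0},
    {"jaw":1,"delta_pos":[4,-2,62],"spin":0},
    {"jaw":1,"delta_pos":[4,-2,64],"spin":0},
    {"jaw":1,"delta_pos":[4,-2,64],"spin":0},
  ],
)

```text
time_s: 3.5
ee_pos: [609.2, 49.4, 64.0]
ee_rot: [-179.8, -0.0, 87.3]
force: [0.1, -0.2, 0.1]
gripper_width: 0.0
```

```bash
cat > look.py <<'E'
import sys
from h import *
ims=[cams.grab_frame("side"),cams.grab_frame("wrist")]
a=cv2.resize(ims[0][150:270,180:380],None,fx=3.5,fy=3.5,interpolation=cv2.INTER_CUBIC)
cv2.imwrite(f"pics/side{sys.argv[1]}.png",a[...,::-1]);cv2.imwrite(f"pics/wrist{sys.argv[1]}.png",ims[1][...,::-1])
E
python3 look.py 2; python3 to.py 612 46 46 87.3
```

```text
3.6 [609.3  49.4  64.3] [-1.7978e+02 -1.0000e-02  8.7250e+01] F [-0.29 -1.2   0.37] w 0.7 q [ 4. 29. 96.  0. 55.  6.]
delta [-3.3  2.9 18.3] spin -0.001
```

View pics/side2.png

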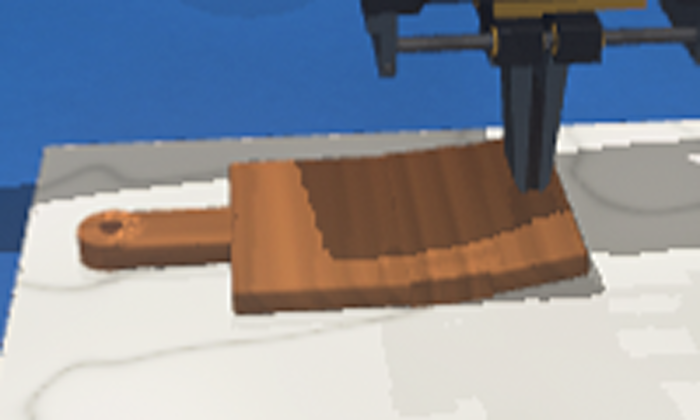

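View pics/wrist2.png

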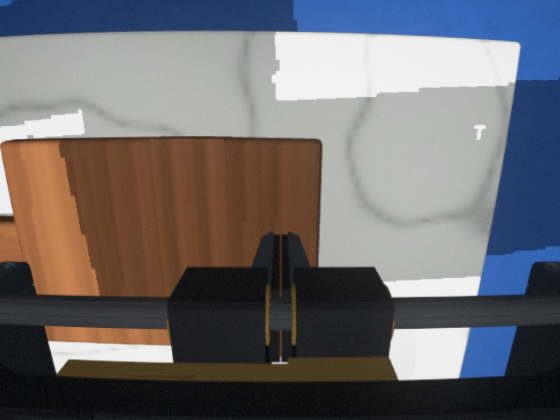

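```bash
python3 - <<'E'
from h import *
print(ground("wrist",[(321,142),(321,250)],58).round(1).tolist())
print(ground("wrist",[(100,138),(100,344)],46).round(1).tolist(), ground("wrist",[(100,138),(100,344)],30).round(1).tolist())
print(env.state()["ee_pos"])
E
```

```text
[[632.7, 110.7, 58.0], [631.8, 54.4, 58.0]]
[[518.6, 117.6, 46.0], [492.8, -9.4, 46.0]] [[510.4, 116.6, 30.0], [482.4, -21.4, 30.0]]
[609.34574228  49.41662497  64.27854575]
```

>>> apply_moves(
  plan=[
    {"jaw":1,"delta_pos":[-2,4,2],"spin":0},
    {"jaw":1,"delta_pos":[-2,6,5],"spin":0},
    {"jaw":1,"delta_pos":[-2,6,8],"spin":0},
    {"jaw":1,"delta_pos":[-2,6.5,10],"spin":0},
    {"jaw":1,"delta_pos":[-2,7,12],"spin":0},
    {"jaw":1,"delta_pos":[-2,7.5,14],"spin":0},
    {"jaw":1,"delta_pos":[-2,8,16],"spin":0},
    {"jaw":1,"delta_pos":[-2,8.5,17],"spin":0},
  ],
)

```text
time_s: 4.6
ee_pos: [618.0, 47.0, 47.6]
ee_rot: [-179.8, -0.0, 87.3]
force: [-0.1, -0.1, 3.7]
gripper_width: 0.5
```

```bash
python3 look.py 3; python3 to.py 618 47 46 87.3
```

```text
4.7 [618.   47.   47.6] [-1.7983e+02 -1.0000e-02  8.7260e+01] F [0.74 0.65 4.94] w 0.3 q [ 3. 30. 96.  0. 54.  6.]
delta [ 0.  -0.   1.6] spin -0.001
```

View pics/side3.png

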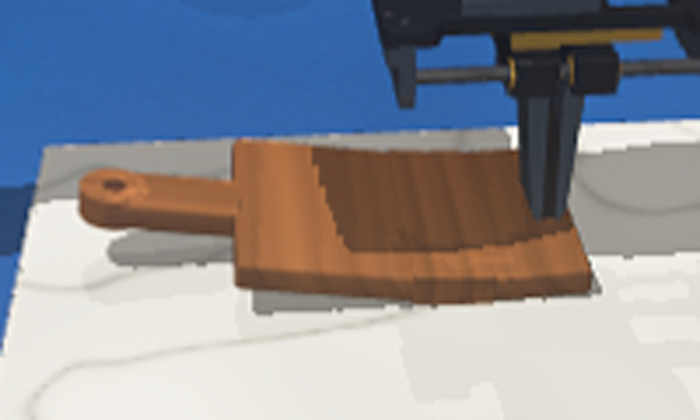

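The handle (around 110,200 in the crop) is off the slab, and its shadow now shows below it. A thin shadow is still visible under the plain end, so I'll press a bit further.

>>> apply_moves(
  plan=[
    {"jaw":1,"delta_pos":[0,0,0.5],"spin":0},
    {"jaw":1,"delta_pos":[0,0.2,1],"spin":0},
    {"jaw":1,"delta_pos":[0,0.4,1.5],"spin":0},
    {"jaw":1,"delta_pos":[0,0.5,2],"spin":0},
    {"jaw":1,"delta_pos":[0,0.5,2],"spin":0},
    {"jaw":1,"delta_pos":[0,0.5,2],"spin":0},
    {"jaw":1,"delta_pos":[0,0.5,2],"spin":0},
    {"jaw":1,"delta_pos":[0,0.5,2],"spin":0},
  ],
)

```text
time_s: 5.7
ee_pos: [618.6, 47.0, 46.3]
ee_rot: [-179.8, -0.0, 87.3]
force: [-1.0, 0.4, 8.1]
gripper_width: 0.7
```

```bash
python3 look.py 4; python3 to.py 618 47 46 87.3
```

```text
5.8 [618.5  46.9  46.3] [-1.7984e+02 -1.0000e-02  8.7250e+01] F [-0.67  0.69  7.38] w 0.5 q [ 3. 31. 96.  0. 54.  6.]
delta [ 0.1 -0.5  0.3] spin -0.001
```

View pics/side4.png

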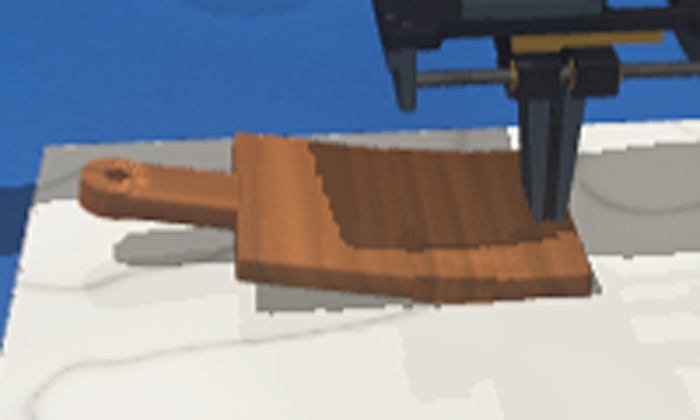

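>>> apply_moves(
  plan=[
    {"jaw":1,"delta_pos":[0,0,0.5],"spin":0},
    {"jaw":1,"delta_pos":[0,0,1],"spin":0},
    {"jaw":1,"delta_pos":[0,0,1.5],"spin":0},
    {"jaw":1,"delta_pos":[0,0,2],"spin":0},
    {"jaw":1,"delta_pos":[0,0,2],"spin":0},
    {"jaw":1,"delta_pos":[0,0,2],"spin":0},
    {"jaw":1,"delta_pos":[0,0,2],"spin":0},
    {"jaw":1,"delta_pos":[0,0,2],"spin":0},
  ],
)

```text
time_s: 6.8
ee_pos: [618.5, 46.9, 46.3]
ee_rot: [-179.9, -0.0, 87.3]
force: [-3.5, -0.9, 13.8]
gripper_width: 0.6
```

```bash
python3 look.py 5; python3 to.py 618 47 46 87.3
```

```text
6.9 [618.6  46.9  46.3] [-1.7989e+02 -2.0000e-02  8.7260e+01] F [-3.19 -0.96 14.25] w 0.5 q [ 3. 31. 96.  0. 54.  6.]
delta [ 0.  -0.6  0.3] spin -0.001
```

View pics/side5.png

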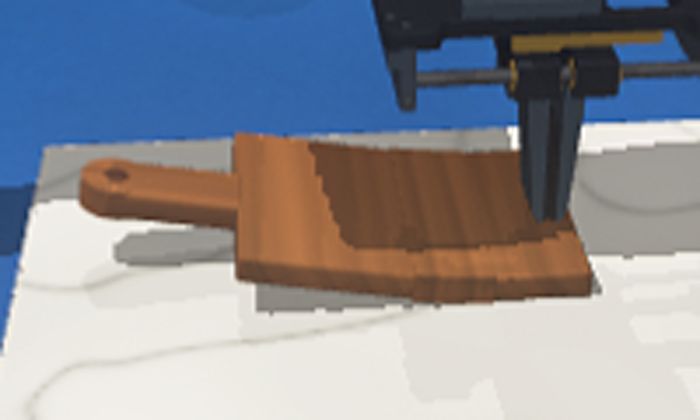

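Depth stays at 46.3 while the force rises to 14 N, so the end is fully down. Next I release by lifting clear.

>>> apply_moves(
  plan=[
    {"jaw":1,"delta_pos":[0,0,-4],"spin":0},
    {"jaw":1,"delta_pos":[0,-2,-14],"spin":0},
    {"jaw":1,"delta_pos":[0,-3,-24],"spin":0},
    {"jaw":1,"delta_pos":[0,-3,-30],"spin":0},
    {"jaw":1,"delta_pos":[0,-3,-30],"spin":0},
    {"jaw":1,"delta_pos":[0,-3,-30],"spin":0},
    {"jaw":1,"delta_pos":[0,-3,-30],"spin":0},
    {"jaw":1,"delta_pos":[0,-3,-30],"spin":0},
  ],
)

```text
time_s: 7.9
ee_pos: [615.5, 47.1, 76.0]
ee_rot: [-179.9, -0.0, 87.3]
force: [0.5, 0.5, -0.9]
gripper_width: 0.1
```

```bash
python3 look.py 6; python3 to.py 615 47 46 87.3
```

```text
8.0 [615.5  47.1  76.1] [-1.7987e+02 -2.0000e-02  8.7260e+01] F [0.31 0.11 0.16] w 0.2 q [ 3. 28. 95.  0. 57.  6.]
delta [-0.1 -0.5 30.1] spin -0.001
```

View pics/side6.png

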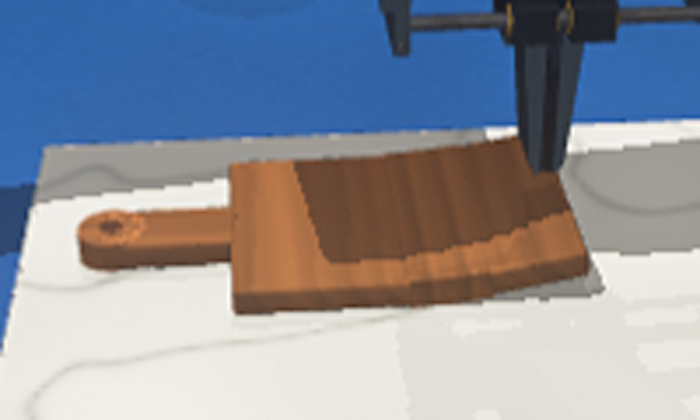

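The board fell back to the same place: handle at (80-230, 210-270) and plain end raised, as in the first crop. Now the second press.

>>> apply_moves(
  plan=[
    {"jaw":1,"delta_pos":[0,0,8],"spin":0},
    {"jaw":1,"delta_pos":[0,0,14],"spin":0},
    {"jaw":1,"delta_pos":[0,0,18],"spin":0},
    {"jaw":1,"delta_pos":[0,0.5,20],"spin":0},
    {"jaw":1,"delta_pos":[0,1,22],"spin":0},
    {"jaw":1,"delta_pos":[0,1.5,24],"spin":0},
    {"jaw":1,"delta_pos":[0,2,26],"spin":0},
    {"jaw":1,"delta_pos":[0,2.5,28],"spin":0},
  ],
)

```text
time_s: 9.0
ee_pos: [618.4, 46.9, 48.4]
ee_rot: [-179.9, -0.0, 87.3]
force: [-0.9, -0.9, 3.8]
gripper_width: 0.4
```

>>> apply_moves(
  plan=[
    {"jaw":1,"delta_pos":[0,0.3,1],"spin":0},
    {"jaw":1,"delta_pos":[0,0.5,2],"spin":0},
    {"jaw":1,"delta_pos":[0,0.5,3],"spin":0},
    {"jaw":1,"delta_pos":[0,0.5,3.5],"spin":0},
    {"jaw":1,"delta_pos":[0,0.5,4],"spin":0},
    {"jaw":1,"delta_pos":[0,0.5,4],"spin":0},
    {"jaw":1,"delta_pos":[0,0.5,4],"spin":0},
    {"jaw":1,"delta_pos":[0,0.5,4],"spin":0},
  ],
)

```text
time_s: 10.0
ee_pos: [619.2, 46.9, 46.3]
ee_rot: [180.0, -0.0, 87.3]
force: [-3.5, -1.1, 11.7]
gripper_width: 0.5
```

```bash
python3 look.py 7; python3 to.py 618 47 46 87.3
```

```text
10.1 [619.2  46.9  46.3] [ 1.7999e+02 -2.0000e-02  8.7260e+01] F [-2.57 -0.07 11.36] w 0.7 q [ 3. 31. 96.  0. 54.  6.]
delta [ 0.1 -1.2  0.3] spin -0.001
```

View pics/side7.png

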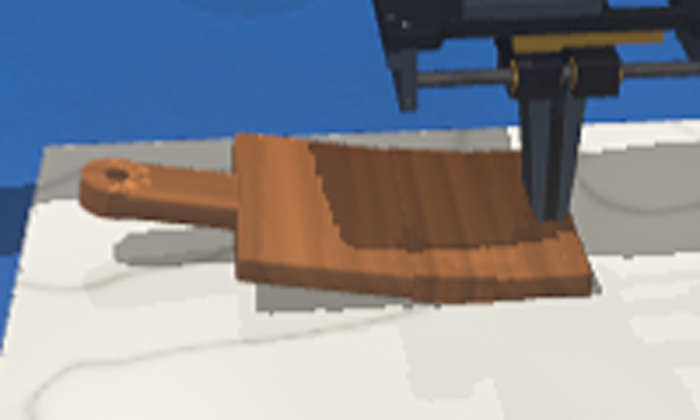

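Pressed fully down a second time: same picture, 46.3 mm and about 12 N. Release and go well clear.

>>> apply_moves(
  plan=[
    {"jaw":1,"delta_pos":[0,0,-4],"spin":0},
    {"jaw":1,"delta_pos":[0,-2,-14],"spin":0},
    {"jaw":1,"delta_pos":[0,-3,-24],"spin":0},
    {"jaw":1,"delta_pos":[0,-3,-40],"spin":0},
    {"jaw":1,"delta_pos":[0,-3,-60],"spin":0},
    {"jaw":1,"delta_pos":[0,-3,-80],"spin":0},
    {"jaw":1,"delta_pos":[0,-3,-90],"spin":0},
    {"jaw":1,"delta_pos":[0,-3,-90],"spin":0},
  ],
)

```text
time_s: 11.1
ee_pos: [616.7, 47.0, 137.3]
ee_rot: [179.9, -0.0, 87.3]
force: [-0.1, -0.8, -0.2]
gripper_width: 0.4
```

```bash
python3 look.py 8; python3 to.py 615 47 46 87.3; python3 - <<'E'
from h import *
a=cv2.imread("pics/side2.png").astype(int);b=cv2.imread("pics/side8.png").astype(int)
d=abs(a-b).max(2);print("handle region diff",d[195:320,70:300].max(),d[195:320,70:300].mean(), "end", d[225:310,450:610].mean())
im=cams.grab_frame("scene");cv2.imwrite("pics/scene8.png",im[...,::-1])
f=cv2.imread("pics/side0.png")[275:385,185:415].astype(int);g=cams.grab_frame("side")[275:385,185:415,::-1].astype(int);print("flat diff",abs(f-g).mean())
E
```

```text
11.2 [615.8  47.  135.7] [-1.7995e+02 -1.0000e-02  8.7260e+01] F [-0.   -0.5   0.45] w 0.4 q [ 3. 25. 90.  0. 64.  6.]
delta [-0.  -0.7 89.7] spin -0.001
handle region diff 80 6.6628869565217395 end 5.529338235294118
flat diff 5.6246772068511195
```

View pics/side8.png

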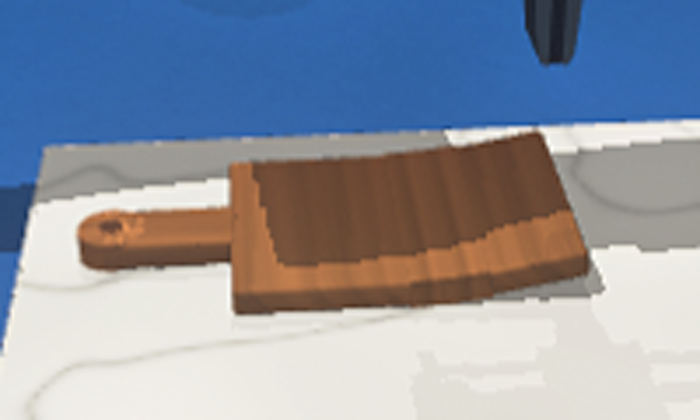

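The board is back at rest with the same outline (handle tip at 80,240, plain-end corner at 588,270). The gripper is well clear.

```bash
python3 -c "
from workcell import env
print(env.job_done())"
```

```text
the job is handed in; nothing more can be done
None
```

I rocked the warped board twice and handed the job in at about 11 s of the 35 s allowed.

- **Presses:** With shut fingers I pressed its raised end down to the slab and then let go, twice. Both times the TCP stopped at 46.3 mm while the force rose to 14 N, then 12 N. That is about the height expected with the end fully down (46 mm), and the side pictures showed the handle lifted.
- **After each release:** The board fell back by itself. The last side picture shows its outline in the same place as before, with the gripper about 80 mm above it and touching nothing.
- **Flat board:** I never went near it. Its before/after side-camera difference was small, but shadows in the scene had moved, so that number alone does not prove it stayed put.
- **Where sources disagreed:** The camera fits and the wrist view differed by a few millimetres on the board's position. I went by the wrist view, so the press point was probably within a few millimetres of the given one.

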